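# Tip the lidded loaf tin onto the cooling slab

### The job

Three closed baking tins stand on the bench in front of the marble cooling slab. Take the oblong one that stands on end with its lid towards the robot: push it upright along the bench until it is square against the slab's near edge, then push it over that edge so that it ends up lying flat on the slab at the edge, lid on top, ready to be opened. It is hot and heavy, so push it and do not lift it, and leave the cube-shaped and the round tin where they stand.

Things in the scene. Friction and masses are not known exactly. Their poses are not given: they have to be found in the camera images.
- tin: Closed metal loaf tin on end, tallest of the three: 106 mm high (own z), 90 wide (y), 72 deep (x), 0.37-0.65 kg. The ribbed lid is its -x face, towards the robot. Origin at its centre, 53 mm up. Starts 18 to 42 mm short of the slab, within 0.2 rad of square. Pushed below 48 mm it slides upright (2-5 N), higher it may tip early. At the slab a push near its top tips it; past 45 degrees it falls.
- slab: Marble slab with a steel edging strip, fixed to the bench, its top 12 mm above the bench. Origin on the bench in the middle of the near edge, which is straight and runs along own y, 270 mm to either side; own x points away from the robot across the slab, which is 240 mm deep, own z up. The near edge is a vertical step 12 mm high that stops a tin's foot; the tin pivots over its top.
- cube_tin: Bystander: lidded metal tin, 76 x 76 x 76 mm, lid on top, standing in front of the slab. Origin at its centre, 38 mm above the bench. To be left in place.
- round_tin: Bystander: lidded round metal tin, 84 mm across (87 over the lid's rim) and 70 mm high, standing in front of the slab. Origin at its centre, 35 mm above the bench. To be left in place. The three tins stand side by side about 160 mm apart, in any order.
Things that resemble listed ones, but are neither listed nor needed, are in the scene too. Leave any blue, green or purple look-alike of the tin alone.

How it is judged:
On the way:
1. the oblong tin stands upright against the slab's near edge (gap under 10 mm, square to it within 10 degrees) (x of tin in the frame of slab between -0.046 and -0.02 m and angle between tin's own z axis and vertical below 0.17 rad and angle between the x axis of tin and the x axis of slab, either way round below 0.175 rad), for 0.2 s.
At the end, for the whole second after the job is handed in: The oblong tin lies at rest on the slab, lid up and level within 10 degrees, its length within 20 degrees of square to the near edge, its centre 0 to 100 mm in from that edge; the cube and round tins are within 20 mm of where they stood (angle between tin's own x axis and vertical above 2.967 rad and height (world z) of tin between 0.038 and 0.06 m and x of tin in the frame of slab between 0 and 0.1 m and y of tin in the frame of slab between -0.26 and 0.26 m and angle between the z axis of tin and the x axis of slab, either way round below 0.35 rad and linear speed of tin below 0.02 m/s and distance of each of cube_tin, round_tin from where it was at the start of the episode below 0.02 m); the robot touches nothing.
It fails at once if the oblong tin is lifted (its centre more than 120 mm above the bench) (height (world z) of tin above 0.12 m).
It fails at once if the cube-shaped tin is moved more than 20 mm (distance of cube_tin from where it was at the start of the episode above 0.02 m).
It fails at once if the round tin is moved more than 20 mm (distance of round_tin from where it was at the start of the episode above 0.02 m).
It also fails if it takes over 35 s, if anything falls off the work surface, if the arm or the gripper's body presses on something with over 40 N, if the wrist force passes 120 N, or if a joint passes its speed limit or range.

### The arm

A 6-joint arm with a two-finger parallel gripper is mounted at the origin on the work surface. World frame = base frame: x ahead of the robot, y to its left, z up, the work surface at z = 0. Lengths are in m, angles in rad, forces in N, time in s.
With the tool pointing down it reaches from about 0.4 to 0.825 m from the base axis. Payload 7 kg.
Tool frame: the origin (TCP) lies on the front face of the gripper's body, between the roots of the fingers; the fingertips stand 66 mm ahead of it and the grasp point (between the pads) lies 47 mm ahead of it; z points along the fingers, y is the line along which they close (so a half turn about z gives the same grasp; the last joint's range is limited). The gripper opens to 88 mm and grips with 3 to 60 N. Pads are 19 mm wide; open, the fingers measure 130 mm over their backs; the gripper's body (78 mm by 193 mm) begins 47 mm behind the grasp point.
Start: joints at [-0.949, 0.359, 0.012, 0, -1.224, -0.288], TCP at [0.221, -0.638, 0.292] pointing down, gripper open.
Joint ranges: [-3.07, 3.07], [-1.43, 2.12], [-1.02, 1.25], [-3.03, 1.67], [-3.05, -0], [-3.03, 3.03]. Speed limits (rad/s): [2.39, 2.39, 3.01, 3.14, 3.14, 3.14].

### API

Orientations are given as [roll, pitch, yaw] about the fixed x, y, z axes, in that order (R = Rz(yaw) Ry(pitch) Rx(roll)).
In Python, from station import arm gives the robot as it stands. The module is installed in compiled form; this text tells all that it offers.
- The arm moves only by the tool move_arm, never from a script. Its argument "increments" is a list of rows, each an object of numbers: "jaw": the gripper command: -1 is shut, 1 is fully open, values between are in proportion; "dx", "dy", "dz": the shift along the tool's x, y, z in m; "twist": the turn about the tool's z in rad. A call has 1 to 12 rows; each row shifts and turns the commanded pose from where the row before left it, along the tool's axes as they then stand; what a row does not reach is not made up. A row lasts 1/12 s, in which the tool goes at most 41.7 mm and 7.16 degrees, less where a joint would pass 70% of its speed; a pose out of reach is approached as far as the arm can. A call is refused whole if a number of a shift passes 0.0417 or a number of a turn 0.125, either way. A call with a gripper value outside its range is refused whole. The fingers move at their own pace and stop on an object; "force" is the grip in N (left out, the last holds). Time passes only in rows, so rows that do not move let the fingers close. It gives the time, the measured TCP pose, the force, the opening and the grip force at its end, in the units of the state.
- arm.get_state(): the state, without advancing time (a new reading comes with each control period).
- arm.grab_frame(name): name is "scene" or "top" or "wrist"; returns the picture (420x560x3 uint8, blue, green, red); there is no depth.
- arm.camera_info(name): a dict with "K" (3x3 intrinsics, pixels), "extrinsics" (4x4, takes a point from camera to world coordinates). Camera axes: x right, y down, z forward; pixel columns grow to the right and rows downward; lengths in m; the calibration is good to about 2 mm. A picture is of the moment at which its call begins: read the wrist's pose just before it. camera_info takes no time and is no camera call; for the wrist camera it gives the pose at the moment of the call.
- arm.job_done(): hands the job in; it is judged then, once.
Trained networks look in the newest picture that a camera, given by its name, has taken for a name from the list of things; names that differ only in an ending like _2 or _b are one class to them, and where a whole thing is asked for, a point or a joint stands for the part that bears it (a point fixed in the world has none). Each returns a list of dicts, best first, with "score" (0 to 1); they miss things now and then, are a little off and sometimes report something else, mostly with a low value. They report only what shows in the picture. A call takes as long as a camera call. They do not tell look-alikes from the thing itself.
- arm.find_in(camera, name): "position" ([x, y, z] in m, in world coordinates, good to about 4 mm: the middle of the surface that is visible of it).
- arm.silhouettes(camera, name): "pixels" (420x560 bool, what is visible of it).
- arm.pinpoint(camera, name): "position" ([x, y, z] in m, in world coordinates, good to about 4 mm: a listed point, or the origin of a listed thing).
The state is a dict: "t": time; "q": joint angles; "qd": joint speeds; "joint_efforts": joint torques, N m; "eef_pos": TCP position; "ee_rot": TCP orientation; "force": force on the tool from outside, world axes, zero at the start; "moment": the same for the moment, N m; "width": finger opening in m; "gripper_force": force on a finger pad.
Only numpy, scipy, OpenCV 4.12 (cv2) and the standard library are available. Lean on these libraries where they do the work, as an engineer would, in place of code of your own. Each camera call takes 0.05 s, during which the arm holds its last target. There are 200 camera calls.

## Working session

There is one attempt and no reset: what is moved stays moved. The work goes in short steps, Python scripts to look and compute and a tool call to move; the robot and the scene stay as the last step left them, time stands still between calls to the robot, and variables do not carry over. Pictures are saved under pics/ and viewed, at most 10 in all, crops included, and the job is handed in when it is done.

Besides the shell and the picture viewer there is one more tool, called after ">>>" by a JSON object that holds its "method" and its "body", one argument or row to a line. move_arm: Moves the arm, as the interface text tells. Its arguments: {"type":"object","properties":{"increments":{"type":"array"},"force":{"type":"number"}},"required":["increments"]}

```bash
mkdir -p pics
python3 - <<'E'
from station import arm
import cv2,numpy as np
s=arm.get_state();print(s['t'],s['eef_pos'],s['ee_rot'],s['force'],s['width'])
for c in('scene','top'):
    f=arm.grab_frame(c);cv2.imwrite(f'pics/{c}0.png',f)
    i=arm.camera_info(c);print(c,np.round(i['K'],1).tolist(),np.round(i['extrinsics'],3).tolist())
    for n in('tin','slab','cube_tin','round_tin'):
        for m in('pinpoint','find_in'):
            print(n,m,[(np.round(d['position'],3).tolist(),round(d['score'],2)) for d in getattr(arm,m)(c,n)][:5])
E
```

```text
0.0 [ 0.22100499 -0.63736922  0.29118196] [ 3.13984899e+00 -1.48882410e-04 -2.80788255e+00] [-0.13476097  0.01760693  0.40481979] 0.08752243672368441
scene [[415.4, 0.0, 283.4], [0.0, 415.4, 207.9], [0.0, 0.0, 1.0]] [[-0.376, 0.604, -0.703, 1.162], [0.927, 0.249, -0.281, 0.185], [0.005, -0.757, -0.654, 0.63], [0.0, 0.0, 0.0, 1.0]]
tin pinpoint [([0.496, -0.291, 0.058], 0.96), ([0.677, -0.359, 0.056], 0.88), ([0.575, -0.16, 0.056], 0.85), ([0.383, -0.099, 0.052], 0.69)]
tin find_in [([0.609, -0.148, 0.08], 0.95), ([0.694, -0.343, 0.084], 0.86), ([0.422, -0.092, 0.081], 0.57), ([0.517, -0.272, 0.098], 0.55)]
slab pinpoint [([0.631, 0.0, -0.0], 0.71)]
slab find_in [([0.766, 0.044, 0.013], 0.65)]
cube_tin pinpoint [([0.541, 0.16, 0.038], 0.69)]
cube_tin find_in [([0.566, 0.163, 0.075], 0.81)]
round_tin pinpoint [([0.557, -0.005, 0.035], 0.65)]
round_tin find_in [([0.581, -0.0, 0.069], 0.67)]
top [[478.6, 0.0, 278.4], [0.0, 478.6, 214.0], [0.0, 0.0, 1.0]] [[-0.139, -0.964, 0.225, 0.323], [-0.99, 0.135, -0.031, -0.054], [-0.001, -0.227, -0.974, 1.003], [0.0, 0.0, 0.0, 1.0]]
tin pinpoint [([0.383, -0.099, 0.054], 0.9), ([0.497, -0.293, 0.056], 0.78), ([0.676, -0.352, 0.055], 0.78), ([0.569, -0.162, 0.055], 0.68)]
tin find_in [([0.56, -0.159, 0.107], 0.95), ([0.667, -0.341, 0.106], 0.87), ([0.488, -0.288, 0.105], 0.81), ([0.382, -0.099, 0.105], 0.8)]
slab pinpoint [([0.63, 0.001, -0.002], 0.71)]
slab find_in [([0.736, 0.019, 0.01], 0.9)]
cube_tin pinpoint [([0.543, 0.157, 0.04], 0.61)]
cube_tin find_in [([0.534, 0.153, 0.077], 0.89)]
round_tin pinpoint [([0.56, -0.005, 0.036], 0.92)]
round_tin find_in [([0.557, -0.005, 0.069], 0.65)]
```

View pics/top0.png

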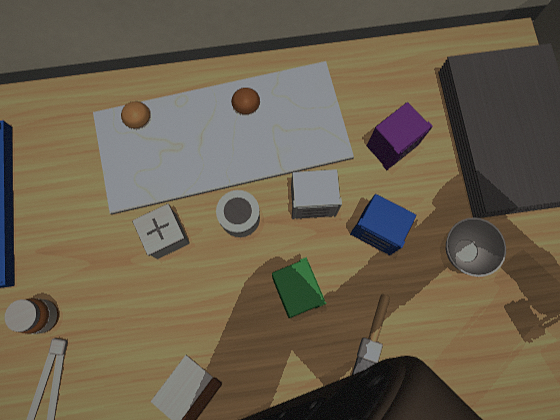

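View pics/scene0.png

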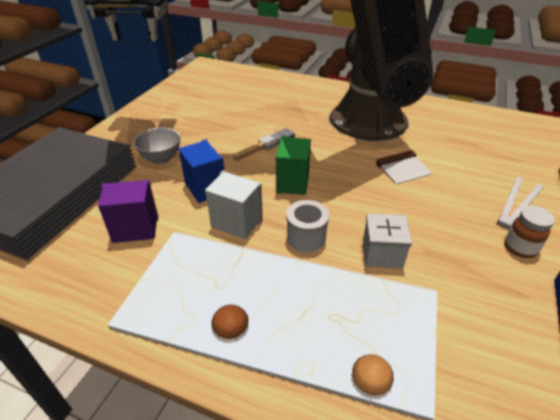

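Lookalikes in the top view are: silver (316,192), purple (398,135), blue (385,223) and green (298,287). The silver one is the tin: ribbed lid towards the robot, in the row with the cube (160,230) and round (238,212) tins, right at the slab edge. Next I'll fit its pose and the slab edge, and take a close crop.

```bash
cat > h.py <<'E'
from station import arm
import cv2,numpy as np
from scipy.optimize import minimize
def proj(c,P):
    i=arm.camera_info(c);T=np.linalg.inv(i['extrinsics']);q=(T[:3,:3]@P.T).T+T[:3,3];q=q@np.array(i['K']).T
    return q[:,:2]/q[:,2:]
def unproj(c,uv,z):
    i=arm.camera_info(c);E=np.array(i['extrinsics']);d=np.c_[uv,np.ones(len(uv))]@np.linalg.inv(i['K']).T@E[:3,:3].T
    return E[:3,3]+d*((z-E[2,3])/d[:,2])[:,None]
def sil(c,name,uv=None):
    best=None
    for d in arm.silhouettes(c,name):
        m=d['pixels']
        if uv is None or m[max(0,uv[1]-3):uv[1]+4,max(0,uv[0]-3):uv[0]+4].any(): return m.astype(np.uint8)
def boxpts(x,y,yaw,dims,z0=0):
    a,b,h=dims;P=np.array([[i*a/2,j*b/2,z0+k*h] for i in(-1,1) for j in(-1,1) for k in(0,1)])
    c,s=np.cos(yaw),np.sin(yaw);R=np.array([[c,-s,0],[s,c,0],[0,0,1]]);return P@R.T+[x,y,0]
def fit(masks,p0,dims,z0=0):
    pr={c:proj for c in masks};S=4
    big={c:cv2.resize(m*255,None,fx=S,fy=S,interpolation=cv2.INTER_LINEAR)>127 for c,m in masks.items()}
    def cost(p):
        e=0
        for c,m in big.items():
            h=cv2.convexHull(np.round((proj(c,boxpts(*p,dims,z0))+.5)*S).astype(np.int32));g=np.zeros(m.shape,np.uint8);cv2.fillConvexPoly(g,h,1)
            e+=1-(m&(g>0)).sum()/(m|(g>0)).sum()
        return e
    r=min((minimize(cost,[p0[0],p0[1],p0[2]+d],method='Nelder-Mead',options=dict(initial_simplex=np.array([[p0[0],p0[1],p0[2]+d],[p0[0]+.01,p0[1],p0[2]+d],[p0[0],p0[1]+.01,p0[2]+d],[p0[0],p0[1],p0[2]+d+.12]]))) for d in(-.12,.12)),key=lambda r:r.fun)
    return r.x,r.fun
E
python3 - <<'E'
from h import *
f={c:arm.grab_frame(c) for c in('top','scene')}
ms={'top':sil('top','tin',(316,192)),'scene':sil('scene','tin',(235,205))}
sl=sil('top','slab')
print({c:(m.sum() if m is not None else None) for c,m in ms.items()})
for sub in(['top'],['scene'],['top','scene']): print(sub,fit({c:ms[c] for c in sub},[.57,-.16,0],(.072,.09,.106)))
cn,_=cv2.findContours(sl,0,1);cn=max(cn,key=cv2.contourArea)
P=unproj('top',cn[:,0,:].astype(float),.012)[:,:2]
r=cv2.minAreaRect((P*1000).astype(np.float32));print(r,cv2.boxPoints(r))
# hand-read near corners
print(unproj('top',np.array([[110,212],[352,158],[94,112],[327,62]],float),.012))
for n,d in(('cube_tin',.076),):
    print(n,fit({'top':sil('top',n)},[.542,.158,0],(d,d,d)))
cv2.imwrite('pics/crop1.png',cv2.resize(f['top'][140:260,90:430],None,fx=2.3,fy=2.3,interpolation=cv2.INTER_CUBIC))
E
```

```text
{'top': np.uint64(2190), 'scene': np.uint64(3008)}
['top'] (array([ 0.5736408 , -0.16172421, -0.08313619]), np.float64(0.03866107401070695))
['scene'] (array([ 0.57129815, -0.16237356, -0.11255105]), np.float64(0.027888528094044185))
['top', 'scene'] (array([ 0.57291816, -0.16146061, -0.09068063]), np.float64(0.0812449495100972))
((749.3239135742188, 14.703582763671875), (247.24061584472656, 541.2300415039062), 5.7868733406066895) [[ 599.048    271.47507]
 [ 653.61926 -266.9968 ]
 [ 899.59985 -242.0679 ]
 [ 845.02856  296.40396]]
[[ 0.60592454  0.26906761  0.012     ]
 [ 0.65395553 -0.2619501   0.012     ]
 [ 0.841195    0.29084404  0.012     ]
 [ 0.89118398 -0.24542314  0.012     ]]
cube_tin (array([0.54336766, 0.15889586, 0.31755285]), np.float64(0.027196386538583917))
```

View pics/crop1.png

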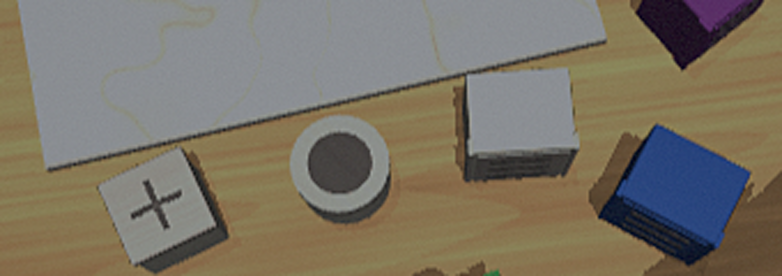

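The crop shows the silver tin at (520,120), ribbed lid facing the robot, beside the round (340,165) and cube (160,210) tins. In the slab frame (origin ≈ (0.630, 0.0035), yaw ≈ 0.095) it sits at about (-72, -159) mm, yaw -0.185. I'll turn the tool square to the slab and travel high.

>>> {"method": "move_arm", "body": {
  "increments": [
    {"jaw":0,"twist":0.12},
    {"jaw":0,"twist":0.12},
    {"jaw":0,"dx":-0.022,"dy":0.0315},
    {"jaw":0,"dx":-0.022,"dy":0.0315},
    {"jaw":0,"dx":-0.022,"dy":0.0315},
    {"jaw":0,"dx":-0.022,"dy":0.0315},
    {"jaw":0,"dx":-0.022,"dy":0.0315},
    {"jaw":0,"dx":-0.022,"dy":0.0315},
    {"jaw":0,"dx":-0.022,"dy":0.0315},
    {"jaw":0,"dx":-0.022,"dy":0.0315},
    {"jaw":0,"dx":-0.022,"dy":0.0315},
    {"jaw":0,"dx":-0.022,"dy":0.0315}
  ]
}}

```text
$.increments[0]: bad value
```

>>> {"method": "move_arm", "body": {
  "increments": [
    {"jaw":0,"dx":-0.022,"dy":0.0315},
    {"jaw":0,"dx":-0.022,"dy":0.0315},
    {"jaw":0,"dx":-0.022,"dy":0.0315},
    {"jaw":0,"dx":-0.022,"dy":0.0315},
    {"jaw":0},
    {"jaw":0}
  ]
}}

```text
$.increments[0]: bad value
```

```bash
cat >> h.py <<'E'
def toslab(p):
    d=np.array(p[:2])-[.630,.0035];c,s=np.cos(.095),np.sin(.095);return np.round([c*d[0]+s*d[1],-s*d[0]+c*d[1],p[2]],4)
def status():
    s=arm.get_state();print(round(s['t'],2),'slab',toslab(s['eef_pos']),'yaw rel',round(s['ee_rot'][2]+np.pi-.095,3),'F',np.round(s['force'],1),'w',round(s['width'],3))
E
python3 - <<'E'
from h import *
status()
print(toslab([.496,-.292,0]),toslab([.383,-.099,0]))
cv2.imwrite('pics/w1.png',arm.grab_frame('wrist'))
E
```

```text
1.2 slab [-0.4678 -0.5995  0.2922] yaw rel 0.239 F [ 0.3 -0.4  0. ] w 0.088
[-0.1614 -0.2815  0.    ] [-0.2556 -0.0786  0.    ]
```

View pics/w1.png

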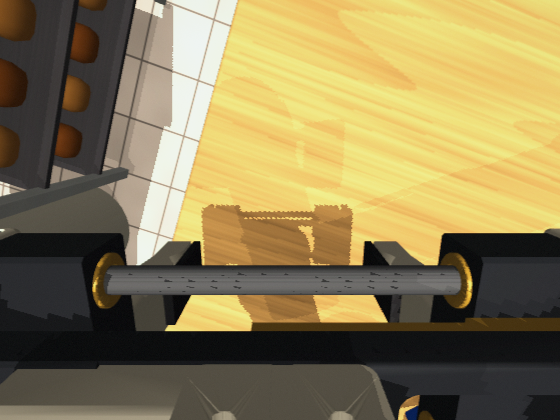

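The call was refused, so every row probably needs all its keys. The wrist view shows only bare bench at (350,120) with the fingers at (185,280) and (380,280).

>>> {"method": "move_arm", "body": {
  "increments": [
    {"jaw":0,"dx":0,"dy":0,"dz":0,"twist":0.12},
    {"jaw":0,"dx":0,"dy":0,"dz":0,"twist":0.12},
    {"jaw":0,"dx":-0.022,"dy":0.0315,"dz":0,"twist":0},
    {"jaw":0,"dx":-0.022,"dy":0.0315,"dz":0,"twist":0},
    {"jaw":0,"dx":-0.022,"dy":0.0315,"dz":0,"twist":0},
    {"jaw":0,"dx":-0.022,"dy":0.0315,"dz":0,"twist":0},
    {"jaw":0,"dx":-0.022,"dy":0.0315,"dz":0,"twist":0},
    {"jaw":0,"dx":-0.022,"dy":0.0315,"dz":0,"twist":0}
  ]
}}

```text
t: 1.92
eef_pos: [0.3353, -0.4356, 0.2923]
ee_rot: [-3.141, 0.0, -3.048]
force: [1.8, -0.1, 1.7]
width: 0.0451
gripper_force: 0.0
```

```bash
python3 -c "
from h import *
status()"
```

```text
1.92 slab [-0.335  -0.4092  0.2923] yaw rel -0.001 F [ 1.8 -0.1  1.7] w 0.045
```

>>> {"method": "move_arm", "body": {
  "increments": [
    {"jaw":0,"dx":-0.022,"dy":0.0313,"dz":0,"twist":0},
    {"jaw":0,"dx":-0.022,"dy":0.0313,"dz":0,"twist":0},
    {"jaw":0,"dx":-0.022,"dy":0.0313,"dz":0,"twist":0},
    {"jaw":0,"dx":-0.022,"dy":0.0313,"dz":0,"twist":0},
    {"jaw":0,"dx":-0.022,"dy":0.0313,"dz":0,"twist":0},
    {"jaw":0,"dx":-0.022,"dy":0.0313,"dz":0,"twist":0},
    {"jaw":0,"dx":-0.022,"dy":0.0313,"dz":0,"twist":0},
    {"jaw":0,"dx":-0.021,"dy":0.031,"dz":0,"twist":0},
    {"jaw":0,"dx":0,"dy":0,"dz":0.03,"twist":0},
    {"jaw":0,"dx":0,"dy":0,"dz":0.03,"twist":0},
    {"jaw":0,"dx":0,"dy":0,"dz":0.03,"twist":0},
    {"jaw":0,"dx":0,"dy":0,"dz":0,"twist":0}
  ]
}}

```text
t: 2.92
eef_pos: [0.4827, -0.171, 0.1971]
ee_rot: [3.14, -0.008, -3.048]
force: [-0.6, 0.0, -0.6]
width: 0.0438
gripper_force: 0.0
```

```bash
python3 -c "
from h import *
status()"
```

```text
2.92 slab [-0.1632 -0.1597  0.1971] yaw rel -0.002 F [-0.6  0.  -0.6] w 0.044
```

>>> {"method": "move_arm", "body": {
  "increments": [
    {"jaw":0,"dx":0,"dy":0,"dz":0.03,"twist":0},
    {"jaw":0,"dx":0,"dy":0,"dz":0.03,"twist":0},
    {"jaw":0,"dx":0,"dy":0,"dz":0.02,"twist":0},
    {"jaw":0,"dx":0,"dy":0,"dz":0.0,"twist":0},
    {"jaw":0,"dx":0,"dy":0,"dz":0.0,"twist":0},
    {"jaw":0,"dx":0,"dy":0,"dz":0.0,"twist":0}
  ]
}}

```text
t: 3.42
eef_pos: [0.487, -0.1721, 0.1242]
ee_rot: [-3.141, 0.002, -3.047]
force: [0.2, -0.3, -0.2]
width: 0.0441
gripper_force: 0.0
```

```bash
python3 -c "
from h import *
status()
cv2.imwrite('pics/s1.png',cv2.resize(arm.grab_frame('scene')[110:320,60:420],None,fx=2.2,fy=2.2))"
```

```text
3.42 slab [-0.159  -0.1612  0.1242] yaw rel -0.001 F [ 0.2 -0.3 -0.2] w 0.044
```

View pics/s1.png

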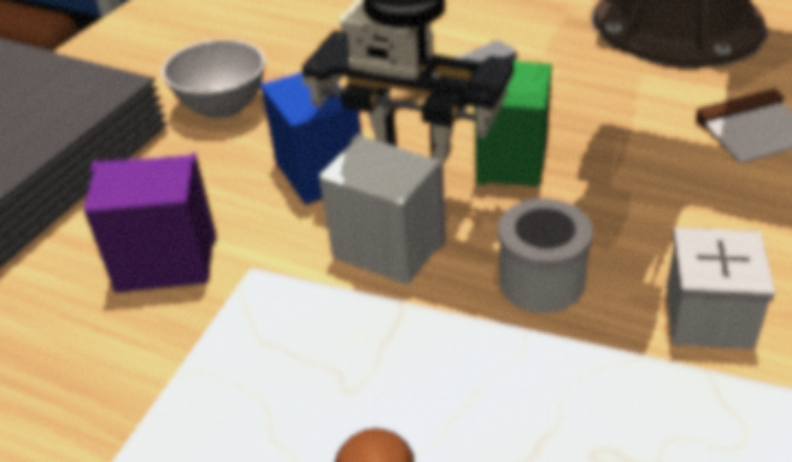

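The gripper stands behind the silver tin (tin at 385,210), fingers at (385,120) and (440,130), blue and green clear of it. I'll lower to push height and approach.

>>> {"method": "move_arm", "body": {
  "increments": [
    {"jaw":0,"dx":0,"dy":0,"dz":0.0135,"twist":0},
    {"jaw":0,"dx":-0.01,"dy":0,"dz":0,"twist":0},
    {"jaw":0,"dx":-0.01,"dy":0,"dz":0,"twist":0},
    {"jaw":0,"dx":-0.005,"dy":0,"dz":0,"twist":0},
    {"jaw":0,"dx":-0.005,"dy":0,"dz":0,"twist":0},
    {"jaw":0,"dx":-0.005,"dy":0,"dz":0,"twist":0},
    {"jaw":0,"dx":-0.005,"dy":0,"dz":0,"twist":0},
    {"jaw":0,"dx":-0.005,"dy":0,"dz":0,"twist":0},
    {"jaw":0,"dx":-0.005,"dy":0,"dz":0,"twist":0},
    {"jaw":0,"dx":0,"dy":0,"dz":0,"twist":0}
  ]
}}

```text
t: 4.3
eef_pos: [0.5337, -0.1687, 0.1104]
ee_rot: [-3.14, -0.004, -3.049]
force: [-14.6, -7.8, 19.8]
width: 0.0436
gripper_force: 10.1
```

```bash
cat >> h.py <<'E'
def tinpose(uvt=(316,185),p0=None):
    ms={}
    for c,uv in(('top',uvt),):
        arm.grab_frame(c);m=sil(c,'tin',uv)
        if m is None: print('no mask',c);continue
        ms[c]=m
    p,f=fit(ms,p0 or [.58,-.16,.05],(.072,.09,.106));print('tin',toslab([*p[:2],0]),'yaw rel',round(p[2]-.095,3),'cost',round(f,3))
E
python3 -c "
from h import *
status();tinpose();status()"
```

```text
4.3 slab [-0.1122 -0.1623  0.1104] yaw rel -0.002 F [-14.6  -7.8  19.8] w 0.044
no mask top
tin [-0.0653 -0.158   0.    ] yaw rel -0.165 cost 0.0
4.4 slab [-0.1126 -0.1623  0.1102] yaw rel -0.002 F [-13.3  -7.1  19. ] w 0.044
```

```bash
python3 -c "
from h import *
s=arm.get_state();print(s['force'],s['moment'])
for c in('scene','top'):
  f=arm.grab_frame(c)
  for m in('pinpoint',): print(c,[(toslab(d['position']),round(d['score'],2)) for d in getattr(arm,m)(c,'tin')])
  if c=='scene': a=cv2.resize(f[110:280,160:360],(480,408))
  else: b=cv2.resize(f[140:310,230:430],(480,408))
cv2.imwrite('pics/s2.png',cv2.resize(np.hstack([a,b]),(800,340)))"
```

```text
[-13.33411264  -7.14501344  19.01597271] [-2.7787176   3.96799336 -0.49546691]
scene [(array([-0.0585, -0.1566,  0.0535]), 0.87), (array([ 0.0107, -0.3653,  0.0545]), 0.86), (array([-0.2514, -0.0797,  0.054 ]), 0.59), (array([-0.163 , -0.2782,  0.0566]), 0.59)]
top [(array([-0.1635, -0.2836,  0.0519]), 0.79), (array([-0.2498, -0.08  ,  0.0532]), 0.7), (array([ 0.0126, -0.3571,  0.0575]), 0.61)]
```

View pics/s2.png

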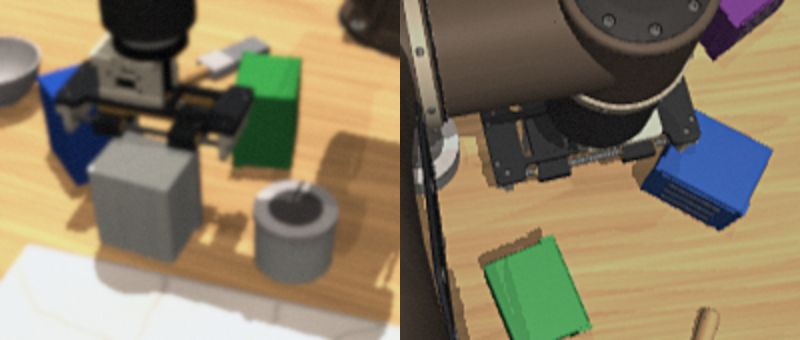

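The upward force and its moment point to the gripper body's right rear resting on the blue look-alike's top (right picture, 665,165). The silver tin is upright (150,190). I'll raise a few mm.

>>> {"method": "move_arm", "body": {
  "increments": [
    {"jaw":0,"dx":0.001,"dy":0,"dz":-0.003,"twist":0},
    {"jaw":0,"dx":0,"dy":0,"dz":0,"twist":0},
    {"jaw":0,"dx":0,"dy":0,"dz":0,"twist":0}
  ]
}}

```text
t: 4.85
eef_pos: [0.5342, -0.1673, 0.1119]
ee_rot: [3.142, -0.0, -3.048]
force: [-2.8, -1.2, 1.9]
width: 0.0439
gripper_force: 1.6
```

```bash
cat >> h.py <<'E'
def tinscene(p0=(.59,-.16,0.)):
    arm.grab_frame('scene');m=sil('scene','tin',(238,210))
    if m is None: print('none');return
    p,f=fit({'scene':m},list(p0),(.072,.09,.106));print('tin',toslab([*p[:2],0]),'yaw rel',round(p[2]-.095,3),'cost',round(f,3))
E
python3 -c "
from h import *
status();tinscene();s=arm.get_state();print(s['moment'])
for n in ('cube_tin','round_tin'): print(n,[np.round(d['position'],3) for d in arm.pinpoint('scene',n)][:1])"
```

```text
4.85 slab [-0.1115 -0.161   0.1119] yaw rel -0.002 F [-2.8 -1.2  1.9] w 0.044
tin [-0.064  -0.1581  0.    ] yaw rel -0.015 cost 0.077
[-0.51163251  1.08354925 -0.13750246]
cube_tin [array([0.539, 0.158, 0.036])]
round_tin [array([ 0.559, -0.003,  0.032])]
```

>>> {"method": "move_arm", "body": {
  "increments": [
    {"jaw":0,"dx":0,"dy":0,"dz":-0.001,"twist":0},
    {"jaw":0,"dx":-0.004,"dy":0,"dz":0,"twist":0},
    {"jaw":0,"dx":-0.004,"dy":0,"dz":0,"twist":0},
    {"jaw":0,"dx":-0.004,"dy":0,"dz":0,"twist":0},
    {"jaw":0,"dx":-0.004,"dy":0,"dz":0,"twist":0}
  ]
}}

```text
t: 5.47
eef_pos: [0.5498, -0.1657, 0.1126]
ee_rot: [3.141, -0.002, -3.048]
force: [-7.1, -0.1, 5.4]
width: 0.044
gripper_force: 3.6
```

```bash
python3 -c "
from h import *
status();tinscene()"
```

```text
5.47 slab [-0.0959 -0.1608  0.1126] yaw rel -0.001 F [-7.1 -0.1  5.4] w 0.044
tin [-0.0501 -0.1588  0.    ] yaw rel -0.054 cost 0.054
```

>>> {"method": "move_arm", "body": {
  "increments": [
    {"jaw":0,"dx":-0.003,"dy":0,"dz":0,"twist":0},
    {"jaw":0,"dx":-0.003,"dy":0,"dz":0,"twist":0},
    {"jaw":0,"dx":-0.003,"dy":0,"dz":0,"twist":0},
    {"jaw":0,"dx":-0.002,"dy":0,"dz":0,"twist":0},
    {"jaw":0,"dx":0,"dy":0,"dz":0,"twist":0}
  ]
}}

```text
t: 5.98
eef_pos: [0.5619, -0.1645, 0.1125]
ee_rot: [3.142, 0.0, -3.048]
force: [-0.9, 0.3, -1.8]
width: 0.0439
gripper_force: 0.8
```

```bash
python3 -c "
from h import *
status();tinscene();s=arm.get_state();print(s['moment'])
cv2.imwrite('pics/s3.png',cv2.resize(arm.grab_frame('scene')[140:280,160:360],(800,560),interpolation=2))"
```

```text
5.98 slab [-0.0837 -0.1608  0.1125] yaw rel -0.001 F [-0.9  0.3 -1.8] w 0.044
tin [-0.0415 -0.1607  0.    ] yaw rel -0.059 cost 0.1
[-0.04173426  0.54352242  0.03179726]
```

View pics/s3.png

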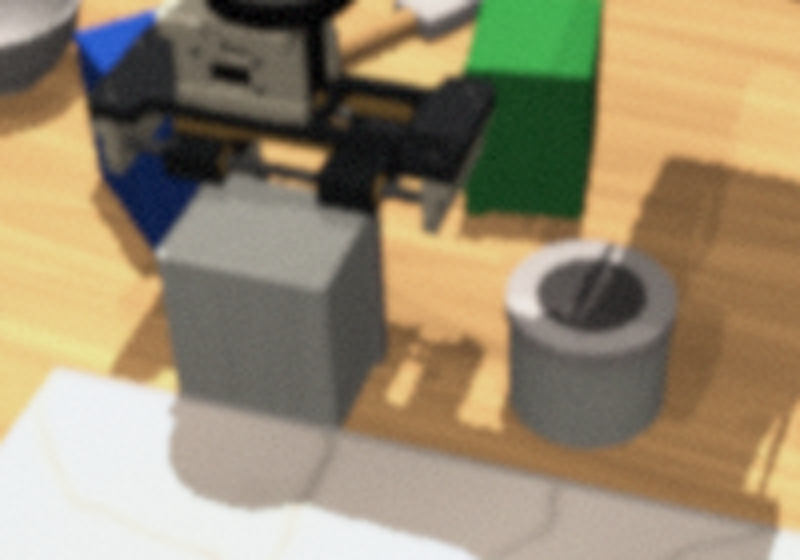

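The tin stands upright and square, its foot right at the slab edge from (175,400) to (335,425). I'll press gently to confirm contact.

>>> {"method": "move_arm", "body": {
  "increments": [
    {"jaw":0,"dx":-0.0015,"dy":0,"dz":0,"twist":0},
    {"jaw":0,"dx":-0.0015,"dy":0,"dz":0,"twist":0},
    {"jaw":0,"dx":0,"dy":0,"dz":0,"twist":0}
  ]
}}

```text
t: 6.38
eef_pos: [0.5636, -0.1645, 0.1127]
ee_rot: [3.142, -0.002, -3.048]
force: [-4.7, -0.2, 2.9]
width: 0.0436
gripper_force: 2.6
```

>>> {"method": "move_arm", "body": {
  "increments": [
    {"jaw":0,"dx":-0.001,"dy":0,"dz":0,"twist":0},
    {"jaw":0,"dx":0,"dy":0,"dz":0,"twist":0}
  ]
}}

```text
t: 6.55
eef_pos: [0.5638, -0.1645, 0.1128]
ee_rot: [3.141, -0.003, -3.048]
force: [-7.7, 0.3, 5.8]
width: 0.0436
gripper_force: 4.1
```

Position stalls while force rises, so the tin is against the edge. I'll back off, let it stand, rise near its top, and verify.

>>> {"method": "move_arm", "body": {
  "increments": [
    {"jaw":0,"dx":0.006,"dy":0,"dz":0,"twist":0},
    {"jaw":0,"dx":0.006,"dy":0,"dz":0,"twist":0},
    {"jaw":0,"dx":0,"dy":0,"dz":0,"twist":0},
    {"jaw":0,"dx":0,"dy":0,"dz":0,"twist":0},
    {"jaw":0,"dx":0,"dy":0,"dz":0,"twist":0},
    {"jaw":0,"dx":0,"dy":0,"dz":-0.02,"twist":0},
    {"jaw":0,"dx":0,"dy":0,"dz":-0.025,"twist":0},
    {"jaw":0,"dx":0,"dy":0,"dz":0,"twist":0}
  ]
}}

```text
t: 7.22
eef_pos: [0.5561, -0.1657, 0.162]
ee_rot: [-3.14, 0.006, -3.047]
force: [1.4, -0.7, -0.2]
width: 0.0439
gripper_force: 0.0
```

```bash
python3 -c "
from h import *
status();tinscene()
print([(toslab(d['position']),round(d['score'],2)) for d in arm.pinpoint('scene','tin')])
for n in ('cube_tin','round_tin'): print(n,[np.round(d['position'],3) for d in arm.pinpoint('scene',n)][:1])"
```

```text
7.22 slab [-0.0896 -0.1614  0.162 ] yaw rel 0.0 F [ 1.4 -0.7 -0.2] w 0.044
none
[(array([-0.1643, -0.2777,  0.0563]), 0.95), (array([-0.0323, -0.1546,  0.053 ]), 0.79), (array([-0.2508, -0.08  ,  0.0513]), 0.76), (array([ 0.0102, -0.3667,  0.056 ]), 0.63)]
cube_tin [array([0.54 , 0.161, 0.037])]
round_tin [array([ 0.56 , -0.006,  0.032])]
```

>>> {"method": "move_arm", "body": {
  "increments": [
    {"jaw":0,"dx":0,"dy":0,"dz":0.001,"twist":0},
    {"jaw":0,"dx":-0.006,"dy":0,"dz":0,"twist":0},
    {"jaw":0,"dx":-0.005,"dy":0,"dz":0,"twist":0},
    {"jaw":0,"dx":-0.005,"dy":0,"dz":0,"twist":0},
    {"jaw":0,"dx":-0.005,"dy":0,"dz":0,"twist":0},
    {"jaw":0,"dx":-0.005,"dy":0,"dz":0,"twist":0},
    {"jaw":0,"dx":-0.005,"dy":0,"dz":0,"twist":0}
  ]
}}

```text
t: 8.05
eef_pos: [0.5829, -0.163, 0.1568]
ee_rot: [-3.141, -0.005, -3.048]
force: [-10.1, -1.7, 14.4]
width: 0.0437
gripper_force: 6.7
```

```bash
python3 -c "
from h import *
status()
cv2.imwrite('pics/s4.png',cv2.resize(arm.grab_frame('scene')[120:300,140:380],(720,540),interpolation=2))"
```

```text
8.05 slab [-0.0627 -0.1613  0.1568] yaw rel -0.001 F [-10.1  -1.7  14.4] w 0.044
```

View pics/s4.png

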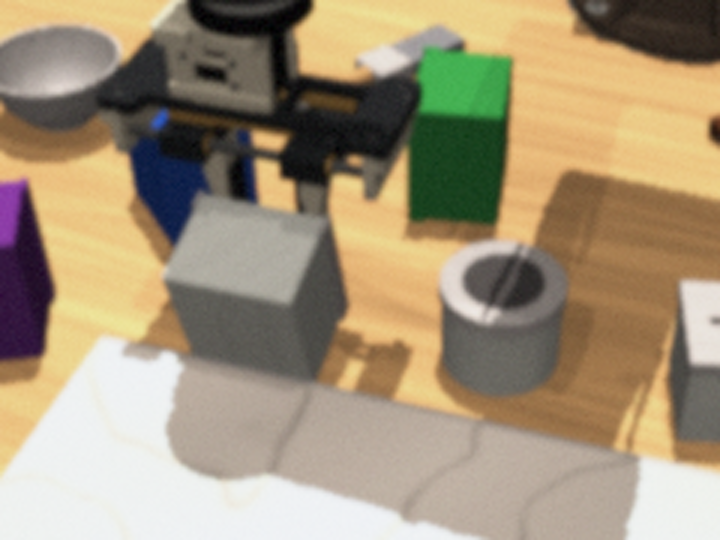

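The tin is tipping over the edge (top face at 250,245, foot along 190–310,365), square and in line. Continuing.

>>> {"method": "move_arm", "body": {
  "increments": [
    {"jaw":0,"dx":-0.005,"dy":0,"dz":0,"twist":0},
    {"jaw":0,"dx":-0.005,"dy":0,"dz":0,"twist":0},
    {"jaw":0,"dx":-0.005,"dy":0,"dz":0,"twist":0},
    {"jaw":0,"dx":-0.005,"dy":0,"dz":0,"twist":0}
  ]
}}

```text
t: 8.43
eef_pos: [0.603, -0.1618, 0.1618]
ee_rot: [-3.139, -0.003, -3.046]
force: [-24.9, 4.6, 56.5]
width: 0.0438
gripper_force: 23.9
```

>>> {"method": "move_arm", "body": {
  "increments": [
    {"jaw":0,"dx":-0.005,"dy":0,"dz":0,"twist":0},
    {"jaw":0,"dx":-0.005,"dy":0,"dz":0,"twist":0},
    {"jaw":0,"dx":-0.005,"dy":0,"dz":0,"twist":0},
    {"jaw":0,"dx":0,"dy":0,"dz":0,"twist":0}
  ]
}}

```text
t: 8.77
eef_pos: [0.6256, -0.16, 0.1654]
ee_rot: [-3.137, 0.015, -3.044]
force: [-5.1, 2.6, 42.3]
width: 0.044
gripper_force: 16.9
```

```bash
python3 -c "
from h import *
status()
cv2.imwrite('pics/s5.png',cv2.resize(arm.grab_frame('scene')[120:300,140:380],(720,540),interpolation=2))"
```

```text
8.77 slab [-0.0199 -0.1623  0.1654] yaw rel 0.002 F [-5.1  2.6 42.3] w 0.044
```

View pics/s5.png

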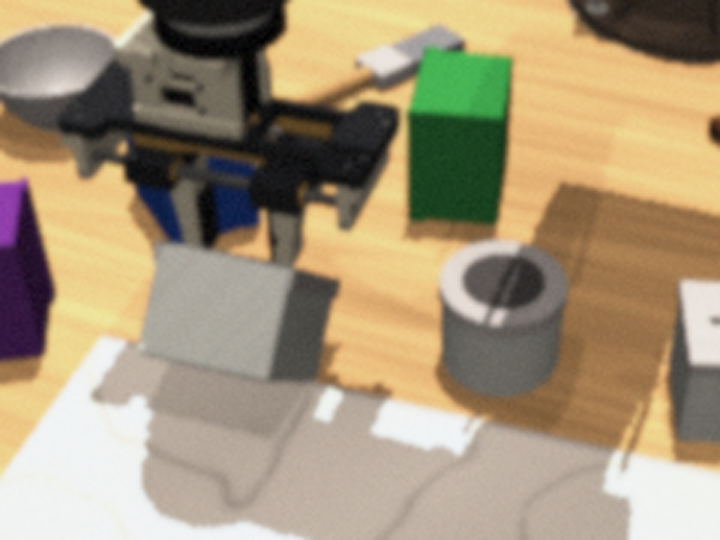

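The tin leans about 45° (lid towards the fingers at 190,230 and 285,245), but the tips now press down on the lid. I'll rise while moving forward.

>>> {"method": "move_arm", "body": {
  "increments": [
    {"jaw":0,"dx":-0.004,"dy":0,"dz":-0.006,"twist":0},
    {"jaw":0,"dx":-0.005,"dy":0,"dz":-0.004,"twist":0},
    {"jaw":0,"dx":-0.005,"dy":0,"dz":0,"twist":0}
  ]
}}

```text
t: 9.07
eef_pos: [0.6341, -0.1579, 0.1677]
ee_rot: [-3.141, 0.002, -3.048]
force: [-0.2, 0.2, 0.6]
width: 0.0441
gripper_force: 0.0
```

>>> {"method": "move_arm", "body": {
  "increments": [
    {"jaw":0,"dx":-0.005,"dy":0,"dz":0,"twist":0},
    {"jaw":0,"dx":-0.005,"dy":0,"dz":0,"twist":0},
    {"jaw":0,"dx":-0.005,"dy":0,"dz":0,"twist":0},
    {"jaw":0,"dx":0,"dy":0,"dz":0,"twist":0}
  ]
}}

```text
t: 9.4
eef_pos: [0.6487, -0.1564, 0.1655]
ee_rot: [-3.142, -0.001, -3.048]
force: [0.1, -0.2, 0.2]
width: 0.0437
gripper_force: 0.0
```

```bash
python3 -c "
from h import *
status()
cv2.imwrite('pics/s6.png',cv2.resize(arm.grab_frame('scene')[120:300,140:380],(720,540),interpolation=2))
print([(toslab(d['position']),round(d['score'],2)) for d in arm.pinpoint('scene','tin')])"
```

```text
9.4 slab [ 0.0034 -0.161   0.1655] yaw rel -0.001 F [ 0.1 -0.2  0.2] w 0.044
[(array([ 0.0342, -0.1579,  0.048 ]), 0.96), (array([-0.2542, -0.0759,  0.0542]), 0.74), (array([-0.1625, -0.2789,  0.0566]), 0.7), (array([ 0.0124, -0.369 ,  0.056 ]), 0.67)]
```

View pics/s6.png

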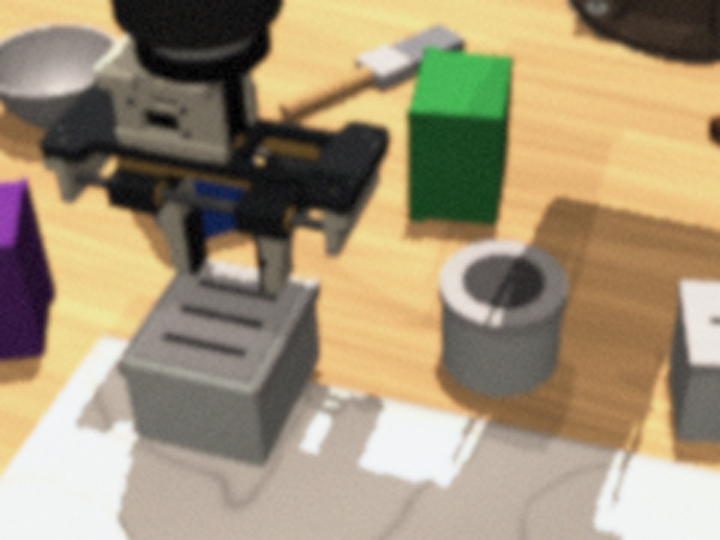

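The tin lies flat on the slab, ribbed lid up (215,320), centre about 34 mm in. I'll withdraw upwards, verify and hand in.

>>> {"method": "move_arm", "body": {
  "increments": [
    {"jaw":0,"dx":0,"dy":0,"dz":-0.03,"twist":0},
    {"jaw":0,"dx":0,"dy":0,"dz":-0.03,"twist":0},
    {"jaw":0,"dx":0,"dy":0,"dz":-0.03,"twist":0},
    {"jaw":0,"dx":0,"dy":0,"dz":0,"twist":0},
    {"jaw":0,"dx":0,"dy":0,"dz":0,"twist":0},
    {"jaw":0,"dx":0,"dy":0,"dz":0,"twist":0}
  ]
}}

```text
t: 10.0
eef_pos: [0.6475, -0.1564, 0.2564]
ee_rot: [3.141, -0.0, -3.048]
force: [-0.6, -0.6, -0.0]
width: 0.0438
gripper_force: 0.0
```

```bash
python3 -c "
from h import *
status();arm.grab_frame('scene')
for n in('tin','cube_tin','round_tin'): print(n,[(toslab(d['position']),np.round(d['position'],3)) for d in arm.pinpoint('scene',n)])
print(arm.job_done())"
```

```text
10.0 slab [ 0.0022 -0.1609  0.2564] yaw rel -0.001 F [-0.6 -0.6 -0. ] w 0.044
tin [(array([ 0.0118, -0.3676,  0.0549]), array([ 0.677, -0.361,  0.055])), (array([-0.1645, -0.2782,  0.0553]), array([ 0.493, -0.289,  0.055])), (array([ 0.0353, -0.1577,  0.0477]), array([ 0.68 , -0.15 ,  0.048])), (array([-0.2521, -0.0781,  0.0501]), array([ 0.386, -0.098,  0.05 ]))]
cube_tin [(array([-0.0781,  0.1615,  0.0386]), array([0.537, 0.157, 0.039])), (array([ 0.0332, -0.1585,  0.0474]), array([ 0.678, -0.151,  0.047]))]
round_tin [(array([-0.0721, -0.0011,  0.0324]), array([ 0.558, -0.004,  0.032]))]
the job is handed in; nothing more can be done
None
```

I handed the job in at about 10 s: the tin lies flat on the slab, lid up, centre about 35 mm in from the edge, and the cube and round tins show no movement beyond measuring error; the gripper body briefly pressed on the blue look-alike (about 20 N) but didn't shift it.

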